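# Open the telescoping board carrier by one hole and load the long module

### The job

The sprung button of the telescoping board carrier on the bench sits in the sleeve's first hole: press it in and slide the sleeve outwards, away from the fixed jaw, until the button pops out fully in the very next hole, without forcing the sleeve against the button. Then lay the long finned module flat between the two jaws, right down on their ledges, let go of everything, and leave the other things on the bench where they are.

Things in the scene. Friction and masses are not known exactly. Their poses are not given: they have to be found in the camera images.
- carrier: Fixed board carrier: grey base plate 85 x 300 x 8 mm, a grey post at each end (inner faces at y = -123 and +122 mm, 80 mm high) and between them a square steel rail, 24 mm wide, its middle 60 mm above the bench. Origin: bench height, under the middle of the base plate; x across the rail, y along it, z up. The -y post bears the fixed jaw.
- sleeve: Aluminium square tube 32 x 32 mm, 110 mm long, sliding on the rail; starts near carrier y = -3 mm, opens towards +y, friction about 2 N. Origin at its centre, 60 mm above the bench; axes as the carrier's. Its -y end bears the moving jaw. Its +x wall (3 mm) has three 13.5 mm holes in a row at mid-height, the first at y = +33 mm, the others towards -y, 25 to 45 mm apart (not measured).
- button: Sprung steel button, 12 mm wide, at carrier y = +30 mm, 60 mm up, facing +x, out through the sleeve's first hole. Origin at the top of its crown. Out, it stands 6 mm proud (carrier x = +22 mm) and locks the sleeve but for 1 mm play. It goes in along -x: spring 2.5 N, 5 N fully in. The crown's outer 3.6 mm is a blunt cone. Loading it against the sleeve beyond 25 N damages it.
- first_hole (a point): Middle of the sleeve's width at its first hole (sleeve x = 0, y = +33, z = 0 mm). Squeezed here along x between two fingers, one on the button and one on the opposite face, the button goes flush and the sleeve is held. Then about 10 N along +y starts the sleeve; its wall rides over the crown and keeps it in until the next hole comes over it and it pops out and locks the sleeve again.
- moving_jaw (a point): Moving jaw (black), on the sleeve. Point: middle of its lip's face at ledge height (sleeve y = -55 mm, 80 mm above the bench). The ledge reaches 12 mm from here towards -y; lips end 88 mm above the bench. The fixed jaw is its mirror image: lip face at carrier y = -123 mm, ledge 12 mm towards +y.
- seat (a point): Centre of the module's place, at the height of the ledges' tops (80 mm above the bench): carrier x = 0, y = -75.5 mm, axes as the carrier's. With the sleeve one hole further out, the lips stand about 95 mm apart along y and low side lips 65 mm apart along x; all lips end 88 mm above the bench. The rail's top is 8 mm below the ledges' tops.
- module_grip (a point): Long module: aluminium plate 60 x 90 x 4 mm (90 along its y) with a black finned heat sink 30 (x) x 44 (y) x 28 mm high on its middle, about 0.25 kg. Point: half-way up the heat sink on its axis, 18 mm above the plate's underside; z up. It may lie either way round in the carrier. Starts flat on the bench, left or right of the carrier.
- short_module_grip (a point): Another module that looks alike but with a square plate, 60 x 60 x 4 mm, and a heat sink 30 x 30 x 28 mm; not to be moved. Point: half-way up its heat sink, 18 mm above its underside.
- screwdriver: Screwdriver, 160 mm, lying on the bench. Not to be moved.
- adapter: Brass adapter, 22 mm wide, 28 mm high, standing. Not to be moved.
- spool: Metal spool, 60 mm wide, 40 mm high, standing. Not to be moved.
- mug: White mug, 76 mm wide, 90 mm high. Not to be moved.
- mouse: Black computer mouse, 100 x 60 x 30 mm. Not to be moved.
- cleaner: White plastic bottle, 48 mm wide, 120 mm high. Not to be moved.
Things that resemble listed ones, but are neither listed nor needed, are in the scene too. Leave any purple look-alike of the part that bears module_grip alone.

How it is judged:
On the way:
1. the sleeve is one hole further out and the button has popped out fully in that next hole (y of sleeve in the frame of carrier between 0.015 and 0.04 m and x of button in the frame of carrier above 0.0195 m), for 0.2 s.
At the end, for the whole second after the job is handed in: Button out fully (within 2.5 mm) in the second hole; long module flat (0.06 rad) on both ledges, centred on the seat within 4.5 mm across and 5.5 mm along the rail, height within 3.5 mm, long side along the rail within 0.08 rad (all of step 1 and x of module_grip in the frame of seat between -0.0045 and 0.0045 m and y of module_grip in the frame of seat between -0.0055 and 0.0055 m and z of module_grip in the frame of seat between 0.0145 and 0.0215 m and angle between module_grip's own z axis and vertical below 0.06 rad and angle between the y axis of module_grip and the y axis of seat, either way round below 0.08 rad); the robot touches nothing.
It fails at once if the button is loaded against the sleeve by more than 25 N (forced while locked) (contact force between button and sleeve above 25 N).
It fails at once if the short module or another bystander is moved by more than 25 mm (distance of any of short_module_grip, screwdriver, adapter, spool, mug, mouse, cleaner from where it was at the start of the episode above 0.025 m).
It also fails if it takes over 54 s, if anything falls off the work surface, if the arm or the gripper's body presses on something with over 40 N, if the wrist force passes 120 N, or if a joint passes its speed limit or range.

### The arm

A 6-joint arm with a two-finger parallel gripper is mounted at the origin on the work surface. World frame = base frame: x ahead of the robot, y to its left, z up, the work surface at z = 0. Lengths are in m, angles in rad, forces in N, time in s.
With the tool pointing down it reaches from about 0.3 to 0.775 m from the base axis. Payload 14.6 kg.
Tool frame: the origin (TCP) lies on the centre line of the jaws, within the pads' length; the fingertips stand 19 mm ahead of it and the grasp point (between the pads) is the TCP (ctrl.tip_reach is the distance from the TCP to the fingertips, in m); x points along the fingers, y is the direction in which the jaws open and shut, and the axes are right-handed (so a half turn about x gives the same grasp; the last joint's range is limited). The gripper opens to 94 mm and grips with 3 to 60 N. Pads are 16 mm wide; open, the fingers measure 119 mm over their backs; the gripper's body (75 mm by 177 mm) begins 78 mm behind the grasp point.
Start: joints at [-1.317, 0.3, 1.521, -0, 1.321, -0.067], TCP at [0.173, -0.522, 0.224] pointing down, gripper open.
Joint ranges: [-3.03, 3.03], [-0.79, 2.21], [0.23, 2.52], [-1.04, 4.18], [0, 3.07], [-2.55, 2.55]. Speed limits (rad/s): [2.22, 2.22, 2.57, 3.14, 3.14, 3.14].

### API

Orientations are given as [roll, pitch, yaw] about the fixed x, y, z axes, in that order (R = Rz(yaw) Ry(pitch) Rx(roll)).
In Python, from station import ctrl, optics, models gives the robot as it stands. The module is installed in compiled form; this text tells all that it offers.
- The arm moves only by the tool arm_command, never from a script. Its argument "deltas" is a list of rows, each an object with "translation": the shift along the tool's x, y, z in units of 25 mm (1.0 is 25 mm), a list of three; "turn": the turn, a rotation vector about the tool's x, y, z in units of 5 degrees (1.0 is 5 degrees), a list of three. In form: [{"translation": [x, y, z], "turn": [rx, ry, rz]}, ...]. A call has 1 to 12 rows; each row is the pose to reach, as a shift and turn from the pose commanded when the call began, along the tool's axes at that moment; what a row does not reach only later rows make up. A row lasts 1/12 s, in which the tool goes at most 41.7 mm and 7.16 degrees, less where a joint would pass 70% of its speed; a pose out of reach is approached as far as the arm can. A call with a gripper value outside its range is refused whole. "gripper" is the finger opening in mm, from 0 to 94, set as the call begins (left out, the last holds). The fingers move at their own pace and stop on an object; "force" is the grip in N (left out, the last holds). Time passes only in rows, so rows that repeat a pose let the fingers close. It gives the time, the measured TCP pose, the force and the opening at its end, in the units of the state.
- ctrl.get_obs(): the state, without advancing time (a new reading comes with each control period).
- optics.camera(name): name is "scene" or "side" or "wrist"; returns the picture (384x512x3 uint8, red, green, blue); there is no depth.
- optics.get_calibration(name): a dict with "K" (3x3 intrinsics, pixels), "origin" and "orientation" of the camera in the world. Camera axes: x right, y down, z forward; pixel columns grow to the right and rows downward; lengths in m; the calibration is good to about 2 mm. A picture is of the moment at which its call begins: read the wrist's pose just before it. get_calibration takes no time and is no camera call; for the wrist camera it gives the pose at the moment of the call.
- ctrl.hand_in(): hands the job in, once; it reports no verdict.
Trained networks look in the newest picture that a camera, given by its name, has taken for a name from the list of things; names that differ only in an ending like _2 or _b are one class to them, and where a whole thing is asked for, a point or a joint stands for the part that bears it (a point fixed in the world has none). Each returns a list of dicts, best first, with "score" (0 to 1); they miss things now and then, are a little off and sometimes report something else, mostly with a low value. They report only what shows in the picture. A call takes as long as a camera call. They do not tell look-alikes from the thing itself.
- models.look_for(target, camera): "box" ([left, top, right, bottom] in pixels, round what is visible of it).
- models.cut_out(target, camera): "pixels" (384x512 bool, what is visible of it) and "box" ([left, top, right, bottom] in pixels, round what is visible of it).
- models.mark_of(target, camera): "at" ([column, row] in pixels: a listed point, or the origin of a listed thing).
The state is a dict: "time_s": time; "qpos": joint angles; "joint_vel": joint speeds; "tau": joint torques, N m; "ee_pos": TCP position; "eef_rot": TCP orientation; "force": force on the tool from outside, world axes, zero at the start; "moment": the same for the moment, N m; "grip_width": finger opening in m.
Only numpy, scipy, OpenCV 4.12 (cv2) and the standard library are available. Lean on these libraries where they do the work, as an engineer would, in place of code of your own. Each camera call takes 0.05 s, during which the arm holds its last target.

## Working session

There is one attempt and no reset: what is moved stays moved. The work goes in short steps, Python scripts to look and compute and a tool call to move; the robot and the scene stay as the last step left them, time stands still between calls to the robot, and variables do not carry over. Pictures are saved under pics/ and viewed, and the job is handed in when it is done.

Besides the shell and the picture viewer there is one more tool, called after "Emit:" in YAML: its name, and indented under it one key for each argument. arm_command: Moves the arm, as the interface text tells. Its arguments: {"type":"object","properties":{"deltas":{"type":"array"},"gripper":{"type":"number"},"force":{"type":"number"}},"required":["deltas"]}

```bash
mkdir -p pics; ls; cat > h.py <<'E'
import numpy as np, cv2
from station import ctrl, optics, models
from scipy.spatial.transform import Rotation as R
def snap(name,fn):
    im=optics.camera(name); cv2.imwrite(f'pics/{fn}.png',im[:,:,::-1]); return im
def cal(name):
    c=optics.get_calibration(name); return np.array(c['K']),np.array(c['origin']),np.array(c['orientation'])
E
python3 - <<'E'
from h import *
print(ctrl.get_obs())
for n in ['scene','side','wrist']:
    print(n,optics.get_calibration(n))
    snap(n,n+'0')
for n in ['scene','side']:
    for t in ['carrier','sleeve','button','first_hole','moving_jaw','seat','module_grip','short_module_grip']:
        try: print(n,t,[(np.round(d['at'],1).tolist(),round(d['score'],2)) for d in models.mark_of(t,n)][:4])
        except Exception as e: print(n,t,e)
print(ctrl.get_obs()['time_s'])
E
```

```text
pics
{'time_s': 0.0, 'qpos': array([-1.31660499e+00,  3.00478264e-01,  1.52159029e+00,  1.32102705e-05,
        1.32072547e+00, -6.66025481e-02]), 'joint_vel': array([-7.15178126e-04,  6.78512645e-05,  1.53731934e-03,  4.99540740e-04,
       -5.82612437e-04,  6.37546779e-04]), 'tau': array([ 4.30283990e-05, -5.31807482e+01, -3.52731550e+01,  7.08829123e-02,
        2.44949665e-02, -1.29725327e-04]), 'ee_pos': array([ 0.17336171, -0.52169879,  0.2238785 ]), 'eef_rot': array([-1.64804915,  1.56959489,  1.81433411]), 'force': array([ 0.78556133,  0.62042546, -0.52042467]), 'moment': array([0.00628347, 0.02799872, 0.00610556]), 'grip_width': 0.09403821380445873}
scene {'K': array([[434.45452937,   0.        , 255.34070973],
       [  0.        , 434.45452937, 192.19731673],
       [  0.        ,   0.        ,   1.        ]]), 'origin': array([0.92461826, 0.59305968, 1.1193445 ]), 'orientation': array([-2.52889223,  0.00549673,  2.58581314])}
side {'K': array([[412.28756032,   0.        , 257.20494247],
       [  0.        , 412.28756032, 191.51560476],
       [  0.        ,   0.        ,
[... 547 characters left out ...]
.7, 199.8], 0.33)]
scene first_hole [([254.5, 210.4], 0.76)]
scene moving_jaw [([245.7, 181.3], 0.68)]
scene seat [([243.7, 177.6], 0.96), ([251.5, 198.4], 0.29)]
scene module_grip [([302.5, 294.3], 0.86), ([374.4, 236.2], 0.75), ([348.5, 273.5], 0.73), ([161.0, 175.0], 0.71)]
scene short_module_grip []
side carrier [([262.8, 210.8], 0.73)]
side sleeve [([261.2, 201.0], 0.87)]
side button [([263.7, 191.5], 0.57)]
side first_hole [([262.2, 193.1], 0.64)]
side moving_jaw [([267.5, 200.5], 0.84)]
side seat [([265.2, 207.9], 0.56)]
side module_grip [([210.0, 169.1], 0.76), ([245.5, 165.7], 0.73), ([177.9, 179.8], 0.63), ([263.0, 199.5], 0.54)]
side short_module_grip [([265.2, 282.5], 0.75)]
0.95
```

View pics/scene0.png

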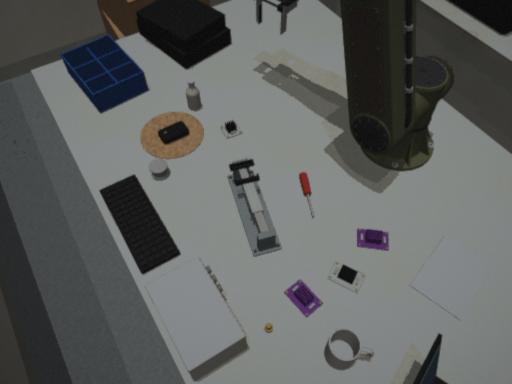

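View pics/side0.png

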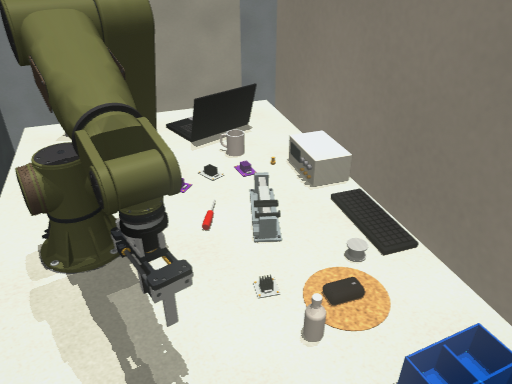

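View pics/wrist0.png

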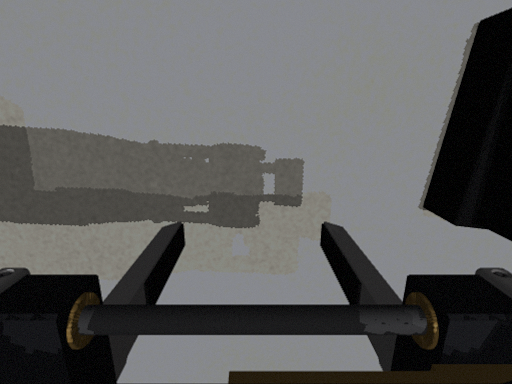

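The scene camera shows the carrier at (253,205) with its jaws at the top end near (242,165). The white long module is at (347,276), purple look-alikes at (304,297) and (373,238), and the short module at (231,128). I'll zoom in to get the carrier and module poses.

```bash
python3 - <<'E'
import cv2
s=cv2.imread('pics/scene0.png'); 
cv2.imwrite('pics/z1.png',cv2.resize(s[145:265,205:305],None,fx=6,fy=5,interpolation=cv2.INTER_CUBIC)[:600])
cv2.imwrite('pics/z2.png',cv2.resize(s[250:300,320:375],None,fx=10,fy=10,interpolation=cv2.INTER_CUBIC))
s=cv2.imread('pics/side0.png'); 
cv2.imwrite('pics/z3.png',cv2.resize(s[150:250,190:300],None,fx=6,fy=6,interpolation=cv2.INTER_CUBIC))
E
```

```text
(no output)
```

View pics/z1.png

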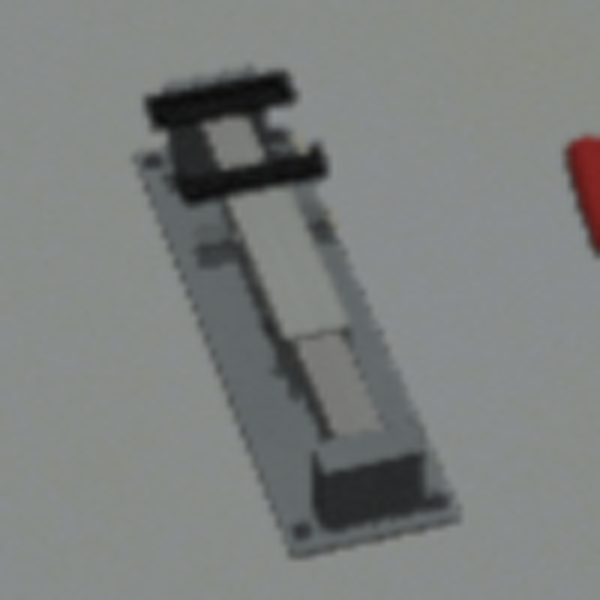

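View pics/z2.png

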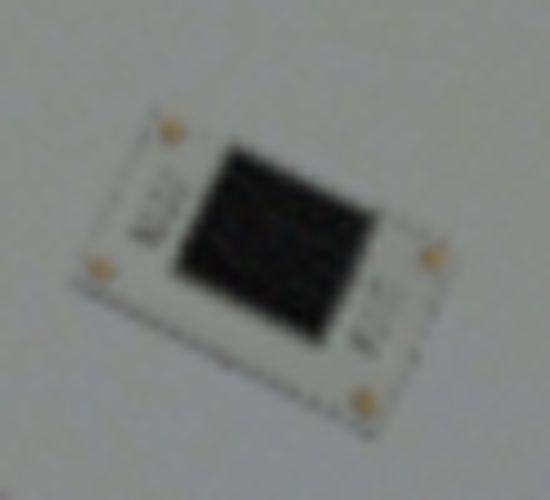

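View pics/z3.png

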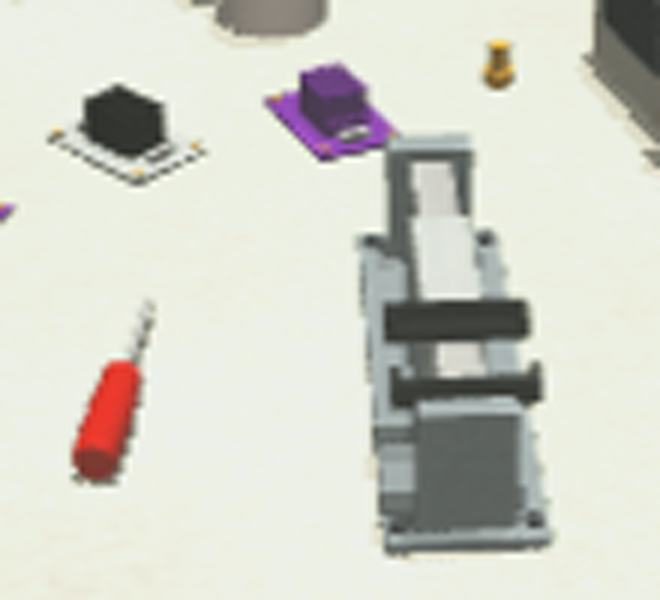

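```bash
cat >> h.py <<'E'
def Rm(o): return R.from_euler('xyz',o).as_matrix()
def toplane(name,uv,z,c=None):
    K,o,r=c or cal(name); uv=np.atleast_2d(uv).astype(float)
    d=np.c_[uv,np.ones(len(uv))]@np.linalg.inv(K).T@Rm(r).T
    return o+d*((z-o[2])/d[:,2])[:,None]
def proj(name,P,c=None):
    K,o,r=c or cal(name); p=(np.atleast_2d(P)-o)@Rm(r)@K.T
    return p[:,:2]/p[:,2:]
def tri(obs):
    A=[];b=[]
    for n,uv in obs:
        K,o,r=cal(n); d=Rm(r)@np.linalg.inv(K)@np.r_[uv,1]; d/=np.linalg.norm(d)
        M=np.eye(3)-np.outer(d,d); A.append(M);b.append(M@o)
    return np.linalg.lstsq(np.vstack(A),np.hstack(b),rcond=None)[0]
E
python3 - <<'E'
from h import *
c1=np.array([[138,155],[290,548],[462,513]])/[6,5]+[205,145]
print('carrier corners scene',toplane('scene',c1,.008).round(4))
c3=np.array([[385,545],[550,540],[358,240],[497,235]])/6+[190,150]
print('side',toplane('side',c3,.008).round(4))
m=np.array([[152,108],[455,255],[375,437],[72,283]])/10+[320,250]
print('mod',toplane('scene',m,.004).round(4))
t=np.array([[235,147],[378,212],[322,345],[175,270]])/10+[320,250]
print('sink top',toplane('scene',t,.032).round(4))
for a,b,n in [((253.7,205.3),(262.8,210.8),'carrier'),((250.2,197.6),(261.2,201),'sleeve'),((254.5,210.4),(262.2,193.1),'hole'),((245.7,181.3),(267.5,200.5),'mj'),((348.5,273.5),(210,169.1),'mod'),((161,175),(263,199.5),'?')]:
    print(n,tri([('scene',a),('side',b)]).round(4))
E
```

```text
carrier corners scene [[ 0.5585 -0.1745  0.008 ]
 [ 0.6368  0.1072  0.008 ]
 [ 0.5553  0.1318  0.008 ]]
side [[ 0.4807 -0.1635  0.008 ]
 [ 0.5599 -0.1866  0.008 ]
 [ 0.5588  0.1184  0.008 ]
 [ 0.6395  0.0967  0.008 ]]
mod [[0.45   0.2444 0.004 ]
 [0.4067 0.3241 0.004 ]
 [0.4593 0.3535 0.004 ]
 [0.5014 0.2748 0.004 ]]
sink top [[0.45   0.2745 0.032 ]
 [0.4292 0.3101 0.032 ]
 [0.4665 0.3321 0.032 ]
 [0.4863 0.2944 0.032 ]]
carrier [ 0.5527 -0.0313  0.0157]
sleeve [ 0.5535 -0.0352  0.0553]
hole [0.5696 0.0095 0.0563]
mj [ 0.5513 -0.0775  0.0845]
mod [0.4534 0.2982 0.0208]
? [ 0.6426 -0.1538  0.127 ]
```

```bash
cat >> h.py <<'E'
def tool():
    o=ctrl.get_obs(); return np.array(o['ee_pos']),Rm(o['eef_rot']),o
def downR(jawyaw):
    x=np.array([0,0,-1.]); y=np.array([np.cos(jawyaw),np.sin(jawyaw),0]); return np.c_[x,y,np.cross(x,y)]
def delta(p,Rt,p0=None,R0=None):
    if p0 is None: p0,R0,_=tool()
    return (R0.T@(np.array(p)-p0)/.025).round(3), (R.from_matrix(R0.T@Rt).as_rotvec()/np.deg2rad(5)).round(3)
E
python3 - <<'E'
from h import *
p,r,o=tool(); print(r.round(3))
K,c,a=cal('wrist'); print('cam in tool',(r.T@(c-p)).round(4)); print((r.T@Rm(a)).round(3))
for jy in [-0.27,np.pi-.27]:
    Rt=downR(jy); print(jy,delta([.47,-.03,.28],Rt))
E
```

```text
[[ 0.     0.315 -0.949]
 [ 0.    -0.949 -0.315]
 [-1.     0.    -0.   ]]
cam in tool [-0.1601 -0.0011 -0.0821]
[[-0.001 -0.28   0.96 ]
 [ 1.     0.     0.001]
 [-0.     0.96   0.28 ]]
-0.27 (array([ -2.222, -14.933, -17.463]), array([-11.23,  -0.  ,  -0.  ]))
2.871592653589793 (array([ -2.222, -14.933, -17.463]), array([24.77, -0.  ,  0.  ]))
```

```bash
python3 - <<'E'
from h import *
print(delta([.64,-.06,.27],downR(-.27)))
E
```

```text
(array([ -1.821, -11.65 , -23.537]), array([-11.23,  -0.  ,  -0.  ]))
```

Emit:
arm_command:
  deltas:
    - {"translation":[-1.8,-11.6,-23.5],"turn":[-11.23,0,0]}
    - {"translation":[-1.8,-11.6,-23.5],"turn":[-11.23,0,0]}
    - {"translation":[-1.8,-11.6,-23.5],"turn":[-11.23,0,0]}
    - {"translation":[-1.8,-11.6,-23.5],"turn":[-11.23,0,0]}
    - {"translation":[-1.8,-11.6,-23.5],"turn":[-11.23,0,0]}
    - {"translation":[-1.8,-11.6,-23.5],"turn":[-11.23,0,0]}
    - {"translation":[-1.8,-11.6,-23.5],"turn":[-11.23,0,0]}
    - {"translation":[-1.8,-11.6,-23.5],"turn":[-11.23,0,0]}
    - {"translation":[-1.8,-11.6,-23.5],"turn":[-11.23,0,0]}
    - {"translation":[-1.8,-11.6,-23.5],"turn":[-11.23,0,0]}
    - {"translation":[-1.8,-11.6,-23.5],"turn":[-11.23,0,0]}
    - {"translation":[-1.8,-11.6,-23.5],"turn":[-11.23,0,0]}
  gripper: 94

```text
time_s: 1.95
ee_pos: [0.5295, -0.1695, 0.2591]
eef_rot: [1.412, 1.57, -0.428]
force: [0.9, -1.6, 0.1]
grip_width: 0.094
```

```bash
python3 - <<'E'
from h import *
p,r,o=tool(); print(p,o['qpos'],o['time_s']);print(delta([.64,-.06,.27],downR(-.27)))
E
```

```text
[ 0.5294835  -0.16950595  0.25905801] [-3.75694480e-01  2.88780896e-01  1.45460109e+00 -2.44038144e-05
  1.39775346e+00 -1.05848705e-01] 1.95
(array([-0.437,  3.093, -5.4  ]), array([ 0.002,  0.001, -0.005]))
```

Emit:
arm_command:
  deltas:
    - {"translation":[-0.4,3.1,-5.4],"turn":[0,0,0]}
    - {"translation":[-0.4,3.1,-5.4],"turn":[0,0,0]}
    - {"translation":[-0.4,3.1,-5.4],"turn":[0,0,0]}
    - {"translation":[-0.4,3.1,-5.4],"turn":[0,0,0]}
    - {"translation":[-0.4,3.1,-5.4],"turn":[0,0,0]}
    - {"translation":[-0.4,3.1,-5.4],"turn":[0,0,0]}

```text
time_s: 2.45
ee_pos: [0.6394, -0.0608, 0.2679]
eef_rot: [-1.401, 1.57, 3.044]
force: [-0.5, -0.9, -0.1]
grip_width: 0.0942
```

```bash
python3 - <<'E'
from h import *
p,r,o=tool(); print(p,o['time_s'])
c=cal('wrist'); np.save('c1.npy',np.array([*c[1],*c[2]])); print(c[1:])
snap('wrist','w1')
for t in ['carrier','sleeve','button','first_hole','moving_jaw','seat']:
    print(t,[(np.round(d['at'],1).tolist(),round(d['score'],2)) for d in models.mark_of(t,'wrist')][:4])
E
```

```text
[ 0.63944552 -0.06077197  0.26792631] 2.45
(array([0.66105551, 0.01937676, 0.42800427]), array([ 2.85656869e+00,  9.56274609e-05, -2.67482983e-01]))
carrier [([193.8, 151.3], 0.72)]
sleeve [([182.3, 161.8], 0.95)]
button [([202.3, 137.9], 0.58), ([185.8, 222.0], 0.47)]
first_hole [([182.9, 135.7], 0.98)]
moving_jaw [([183.3, 206.5], 0.86)]
seat [([185.2, 222.2], 0.87)]
```

View pics/w1.png

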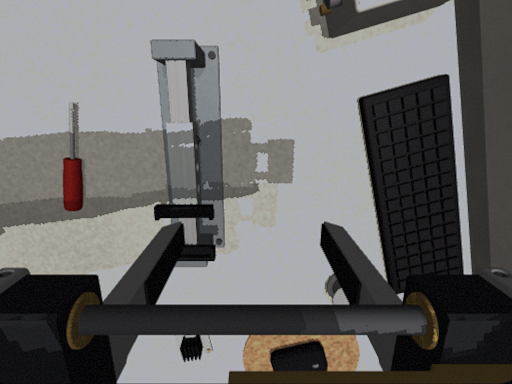

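The carrier sits at columns 152–222, rows 40–265. The +y post is at the top, the moving jaw is at (184,211) and the fixed jaw is at (197,253). I'll zoom in for a fine fit.

```bash
python3 - <<'E'
import cv2
s=cv2.imread('pics/w1.png'); 
cv2.imwrite('pics/z4.png',cv2.resize(s[30:150,140:240],None,fx=5,fy=5,interpolation=cv2.INTER_CUBIC))
cv2.imwrite('pics/z5.png',cv2.resize(s[150:270,140:240],None,fx=5,fy=5,interpolation=cv2.INTER_CUBIC))
E
```

```text
(no output)
```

View pics/z4.png

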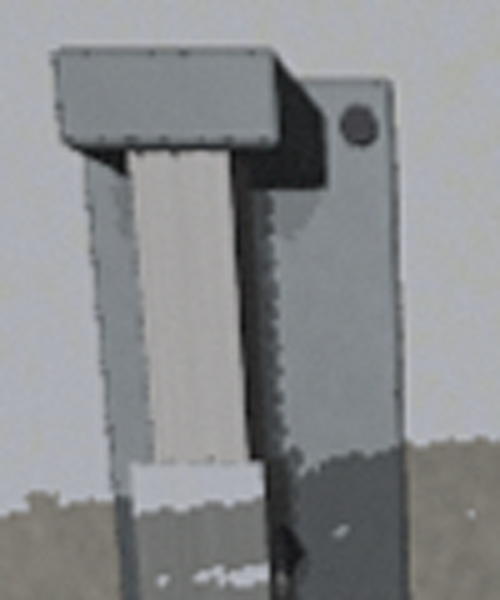

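View pics/z5.png

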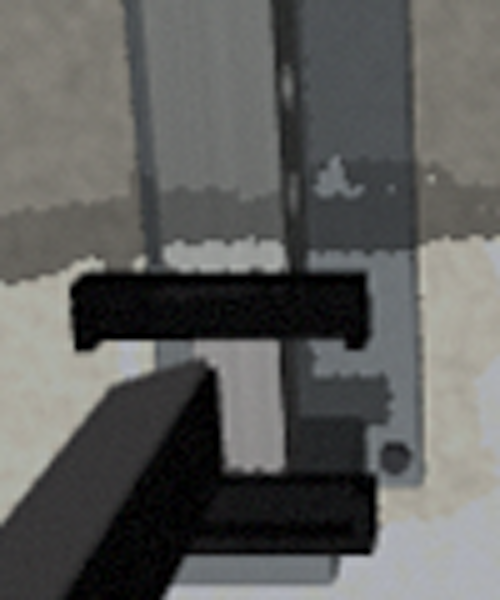

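```bash
cat > fit.py <<'E'
from h import *
from scipy.optimize import least_squares
a=np.load('c1.npy'); cw=(cal('wrist')[0],a[:3],a[3:])
A=lambda x,y:np.array([x,y])/5+[140,30]
B=lambda x,y:np.array([x,y])/5+[140,150]
obs=[('w',(.0425,.150,.008),A(390,79),0),('w',(.0425,-.150,.008),B(423,487),0),
('w',(-.016,.055,.076),A(131,464),1),('w',(.016,.055,.076),A(265,462),1),
('w',(-.012,.122,.072),A(127,150),0),('w',(.012,.122,.072),A(232,152),0)]
S=np.array
obs2=[('scene',(.0425,-.15,.008),S([138,155])/[6,5]+[205,145],0),('scene',(.0425,.15,.008),S([290,548])/[6,5]+[205,145],0),('scene',(-.0425,.15,.008),S([462,513])/[6,5]+[205,145],0),
('side',(-.0425,-.15,.008),S([385,545])/6+[190,150],0),('side',(.0425,-.15,.008),S([550,540])/6+[190,150],0)]
def pred(p,o):
    n,m,uv,s=o; c,si=np.cos(p[2]),np.sin(p[2]); y=m[1]+s*p[3]
    P=[p[0]+c*m[0]-si*y,p[1]+si*m[0]+c*y,m[2]]
    return proj(n,P,cw if n=='w' else None)[0]-uv
def run(O):
    f=lambda p:np.concatenate([pred(p,o) for o in O]); r=least_squares(f,[.556,-.03,-.27,0]); print(r.x.round(4)); print(f(r.x).reshape(-1,2).round(2)); return r.x
if __name__=='__main__':
    p=run(obs); run(obs+obs2)
    # holes on plane x=.016
    c,si=np.cos(p[2]),np.sin(p[2]); Rc=np.array([[c,-si,0],[si,c,0],[0,0,1]])
    for uv in [A(290,550),B(287,85),B(293,185)]:
        d=Rm(cw[2])@np.linalg.inv(cw[0])@np.r_[uv,1]; o=Rc.T@(cw[1]-[p[0],p[1],0]); d=Rc.T@d
        print((o+d*(.016-o[0])/d[0]).round(4))
E
python3 fit.py
```

```text
[ 0.5586 -0.022  -0.266  -0.0027]
[[ 0.26 -0.33]
 [ 0.1   0.33]
 [ 0.04 -0.17]
 [-0.29  0.19]
 [ 0.07  0.26]
 [-0.12 -0.17]]
[ 0.5588 -0.0225 -0.2626 -0.0022]
[[ 0.09 -0.08]
 [ 0.58  0.49]
 [ 0.13 -0.13]
 [-0.21  0.13]
 [-0.02  0.72]
 [-0.22  0.21]
 [-1.25 -0.51]
 [ 0.16  1.45]
 [-0.09  0.64]
 [-1.36 -1.29]
 [-0.72 -1.67]]
[0.016  0.0287 0.0483]
[ 0.016  -0.0048  0.0627]
[ 0.016  -0.0321  0.0622]
```

```bash
cat >> h.py <<'E'
CP=np.array([.5586,-.0220]); CY=-.266
def c2w(x,y,z):
    c,s=np.cos(CY),np.sin(CY); return np.array([CP[0]+c*x-s*y,CP[1]+s*x+c*y,z])
def w2c(p):
    c,s=np.cos(CY),np.sin(CY); d=np.array(p)[:2]-CP; return np.array([c*d[0]+s*d[1],-s*d[0]+c*d[1],p[2]])
E
python3 - <<'E'
from h import *
print(delta(c2w(0,.0303,.15),downR(CY)),delta(c2w(0,.0303,.06),downR(CY)))
E
```

```text
(array([ 4.762, -3.528, -1.924]), array([-0.059, -0.   , -0.005])) (array([ 8.362, -3.53 , -1.924]), array([-0.059, -0.   , -0.005]))
```

Emit:
arm_command:
  deltas:
    - {"translation":[4.76,-3.53,-1.92],"turn":[-0.06,0,0]}
    - {"translation":[4.76,-3.53,-1.92],"turn":[-0.06,0,0]}
    - {"translation":[4.76,-3.53,-1.92],"turn":[-0.06,0,0]}
    - {"translation":[4.76,-3.53,-1.92],"turn":[-0.06,0,0]}
    - {"translation":[4.76,-3.53,-1.92],"turn":[-0.06,0,0]}
    - {"translation":[4.76,-3.53,-1.92],"turn":[-0.06,0,0]}
    - {"translation":[4.76,-3.53,-1.92],"turn":[-0.06,0,0]}

```text
time_s: 3.38
ee_pos: [0.5678, 0.0072, 0.1513]
eef_rot: [1.751, 1.568, -0.085]
force: [0.6, 0.6, 0.0]
grip_width: 0.094
```

```bash
python3 - <<'E'
from h import *
p,r,o=tool(); print(p,w2c(p),o['time_s'],o['force'])
c=cal('wrist'); np.save('c2.npy',np.array([*c[1],*c[2]]))
im=snap('wrist','w2')
for P in [c2w(-.016,.0523,.076),c2w(.016,.0523,.076),c2w(-.012,.122,.072),c2w(.012,.122,.072),c2w(.022,.03,.06),c2w(.0425,.15,.008)]: print(proj('wrist',P)[0].round(1))
cv2.imwrite('pics/z6.png',cv2.resize(im[:,:,::-1][0:240,130:390],(780,720))[:600])
print(delta(c2w(0,.0303,.06),downR(CY)))
E
```

```text
[0.56779749 0.00722069 0.15125765] [0.00119265 0.03061078 0.15125765] 3.3833 [0.6307086  0.62937839 0.04266448]
[232.  184.2]
[269.2 184.2]
[235.7  99. ]
[265.5  99.1]
[274.2 203. ]
[293.4  71.9]
(array([ 3.654, -0.065,  0.01 ]), array([ 0.005, -0.006, -0.031]))
```

View pics/z6.png

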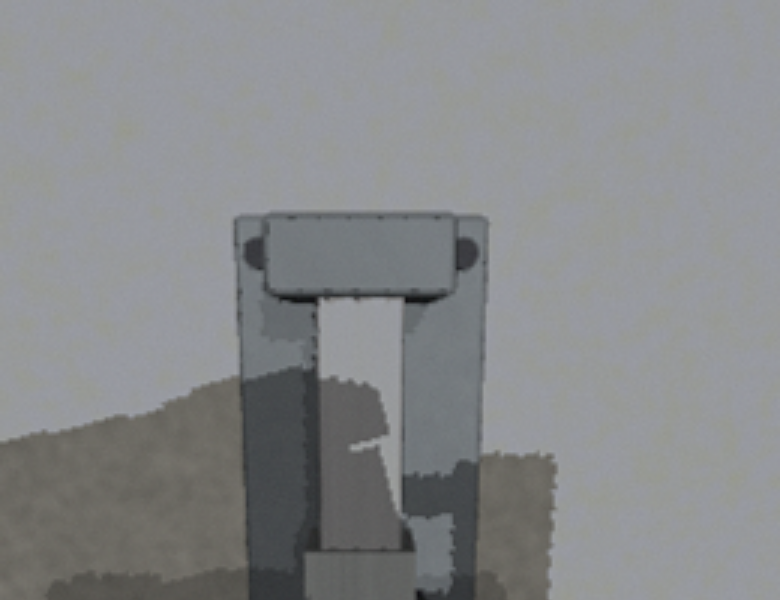

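Emit:
arm_command:
  deltas:
    - {"translation":[1.5,-0.09,0.01],"turn":[0,0,0]}
    - {"translation":[2.8,-0.09,0.01],"turn":[0,0,0]}
    - {"translation":[3.65,-0.09,0.01],"turn":[0,0,0]}
    - {"translation":[3.65,-0.09,0.01],"turn":[0,0,0]}
    - {"translation":[3.65,-0.09,0.01],"turn":[0,0,0]}
    - {"translation":[3.65,-0.09,0.01],"turn":[0,0,0]}

```text
time_s: 3.93
ee_pos: [0.5659, 0.0078, 0.0606]
eef_rot: [1.793, 1.568, -0.043]
force: [-0.2, -0.2, -0.2]
grip_width: 0.0941
```

```bash
python3 - <<'E'
from h import *
p,r,o=tool(); print(p,w2c(p),o['time_s'],o['force'])
c=cal('wrist'); np.save('c3.npy',np.array([*c[1],*c[2]]))
im=snap('wrist','w3')
for P in [c2w(-.016,.0523,.076),c2w(.016,.0523,.076),c2w(-.012,.122,.072),c2w(.012,.122,.072),c2w(.022,.03,.06),c2w(.0425,.15,.008)]: print(proj('wrist',P)[0].round(1))
cv2.imwrite('pics/z7.png',cv2.resize(im[:,:,::-1][80:340,130:390],(780,780))[:600])
E
```

```text
[0.56589597 0.00780037 0.06060393] [-0.00079438  0.03067022  0.06060393] 3.9333 [-0.17430377 -0.22733453 -0.15292087]
[225.5 225.9]
[283.4 225.8]
[230.7  92.6]
[279.   92.7]
[289.  248.7]
[315.6  55.2]
```

View pics/z7.png

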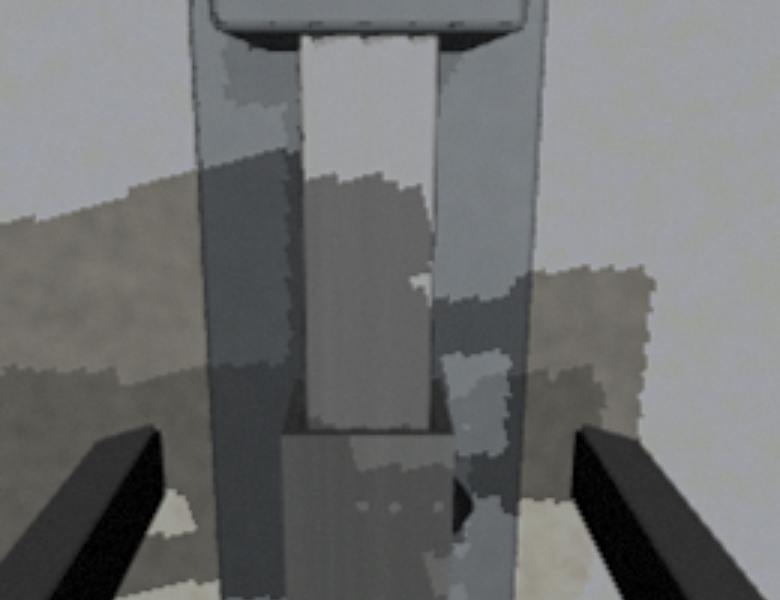

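Button crown shows at (287,248), within about 2 px of the prediction, and the fingers are centred on the sleeve. Now I'll squeeze.

Emit:
arm_command:
  deltas:
    - {"translation":[0,0,0],"turn":[0,0,0]}
    - {"translation":[0,0,0],"turn":[0,0,0]}
    - {"translation":[0,0,0],"turn":[0,0,0]}
    - {"translation":[0,0,0],"turn":[0,0,0]}
    - {"translation":[0,0,0],"turn":[0,0,0]}
    - {"translation":[0,0,0],"turn":[0,0,0]}
    - {"translation":[0,0,0],"turn":[0,0,0]}
    - {"translation":[0,0,0],"turn":[0,0,0]}
    - {"translation":[0,0,0],"turn":[0,0,0]}
    - {"translation":[0,0,0],"turn":[0,0,0]}
  gripper: 25
  force: 20

```text
time_s: 4.82
ee_pos: [0.5659, 0.0079, 0.0587]
eef_rot: [1.686, 1.567, -0.15]
force: [11.0, -1.7, -16.5]
grip_width: 0.0317
```

```bash
python3 - <<'E'
from h import *
p,r,o=tool(); print(p,w2c(p),o['time_s'],o['force'],o['grip_width'])
im=snap('wrist','w4')
cv2.imwrite('pics/z8.png',cv2.resize(im[:,:,::-1][80:340,130:390],(780,780))[:600])
print(delta(p+ (c2w(0,1,0)-c2w(0,0,0))*.025,r))
E
```

```text
[0.56586338 0.00788265 0.05872364] [-0.00084745  0.03074103  0.05872364] 4.8167 [ 11.03333737  -1.7187482  -16.46804441] 0.03168652131508407
(array([-0.003,  0.003, -1.   ]), array([-0.002, -0.001,  0.003]))
```

View pics/z8.png

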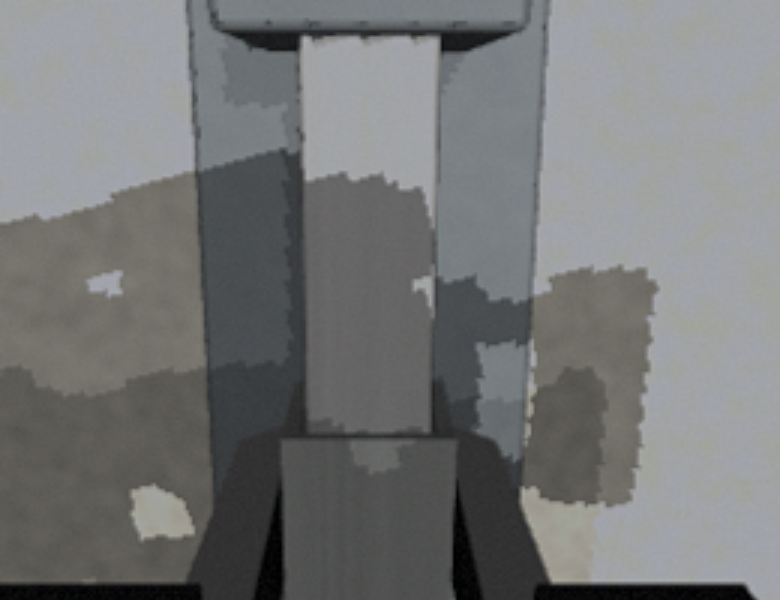

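Opening reads 31.7 mm, so the button is flush. Before sliding I'll relieve the bias: about 16 N down and 11 N sideways.

Emit:
arm_command:
  deltas:
    - {"translation":[0.07,0.03,0],"turn":[0,0,0]}
    - {"translation":[0.07,0.03,0],"turn":[0,0,0]}
    - {"translation":[0.07,0.03,0],"turn":[0,0,0]}

```text
time_s: 5.12
ee_pos: [0.566, 0.0079, 0.0582]
eef_rot: [1.779, 1.569, -0.056]
force: [-1.8, -0.0, 13.8]
grip_width: 0.0316
```

Emit:
arm_command:
  deltas:
    - {"translation":[-0.035,0,-0.04],"turn":[0,0,0]}
    - {"translation":[-0.035,0,-0.08],"turn":[0,0,0]}
    - {"translation":[-0.035,0,-0.12],"turn":[0,0,0]}
    - {"translation":[-0.035,0,-0.16],"turn":[0,0,0]}

```text
time_s: 5.45
ee_pos: [0.5667, 0.0109, 0.0583]
eef_rot: [0.946, 1.569, -0.89]
force: [0.1, -10.3, 5.3]
grip_width: 0.0317
```

```bash
python3 - <<'E'
from h import *
p,r,o=tool(); print(p,w2c(p),o['time_s'],o['force'],o['grip_width'])
im=snap('wrist','w5')
cv2.imwrite('pics/z9.png',cv2.resize(im[:,:,::-1][80:340,130:390],(780,780))[:600])
E
```

```text
[0.56674555 0.01090496 0.05828943] [-0.0007908   0.03388895  0.05828943] 5.45 [  0.11545274 -10.27409101   5.29599733] 0.03168774657130603
```

View pics/z9.png

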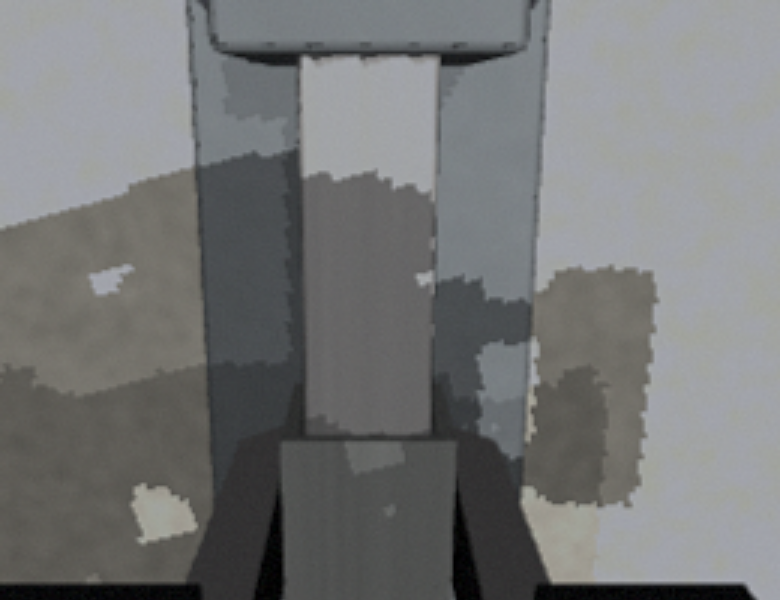

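The sleeve moves with the gripper: its end stays at row 438 of the crop while the post shifts from 36 to 52.

Emit:
arm_command:
  deltas:
    - {"translation":[0,0,-0.08],"turn":[0,0,0]}
    - {"translation":[0,0,-0.16],"turn":[0,0,0]}
    - {"translation":[0,0,-0.24],"turn":[0,0,0]}
    - {"translation":[0,0,-0.32],"turn":[0,0,0]}
    - {"translation":[0,0,-0.4],"turn":[0,0,0]}
    - {"translation":[0,0,-0.48],"turn":[0,0,0]}
    - {"translation":[0,0,-0.56],"turn":[0,0,0]}
    - {"translation":[0,0,-0.64],"turn":[0,0,0]}
    - {"translation":[0,0,-0.66],"turn":[0,0,0]}

```text
time_s: 6.25
ee_pos: [0.5713, 0.0276, 0.0583]
eef_rot: [1.576, 1.569, -0.259]
force: [2.3, -5.1, 5.2]
grip_width: 0.0318
```

```bash
python3 - <<'E'
from h import *
p,r,o=tool(); print(p,w2c(p),o['time_s'],o['force'],o['grip_width'])
im=snap('wrist','w6')
cv2.imwrite('pics/z10.png',cv2.resize(im[:,:,::-1][80:340,130:390],(780,780))[:600])
E
```

```text
[0.57126362 0.02761691 0.05829384] [-0.00082476  0.05120083  0.05829384] 6.25 [ 2.34833191 -5.07544844  5.18175281] 0.03178139919649116
```

View pics/z10.png

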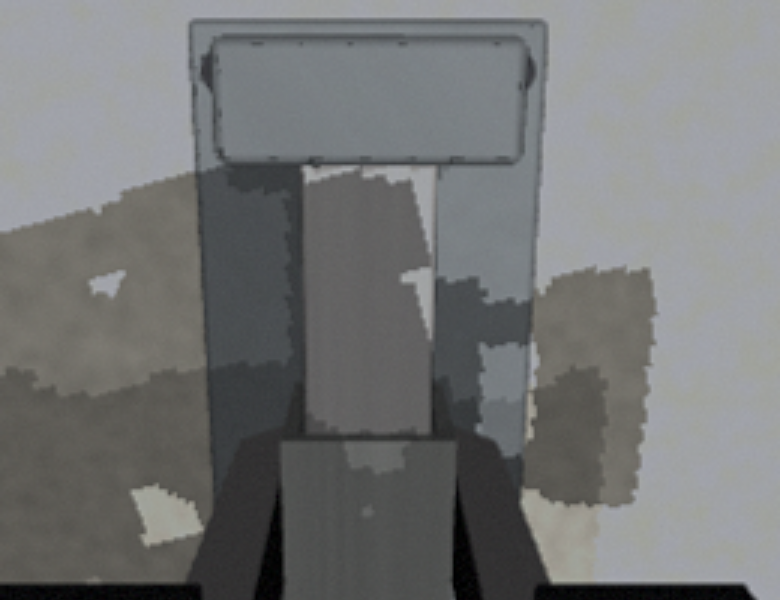

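Emit:
arm_command:
  deltas:
    - {"translation":[0,0,0],"turn":[0,0,0]}
    - {"translation":[0,0,-0.04],"turn":[0,0,0]}
    - {"translation":[0,0,-0.08],"turn":[0,0,0]}
    - {"translation":[0,0,-0.12],"turn":[0,0,0]}
    - {"translation":[0,0,-0.16],"turn":[0,0,0]}
    - {"translation":[0,0,-0.2],"turn":[0,0,0]}
  force: 10

```text
time_s: 6.8
ee_pos: [0.5727, 0.0327, 0.0583]
eef_rot: [1.913, 1.569, 0.078]
force: [4.4, -2.1, 6.3]
grip_width: 0.0317
```

```bash
cat > chk.py <<'E'
from h import *
p,r,o=tool(); print(p,w2c(p).round(4),o['time_s'],o['force'],o['grip_width'])
E
python3 chk.py
```

```text
[0.57266932 0.03274844 0.05828164] [-0.0008  0.0565  0.0583] 6.8 [ 4.39478289 -2.06339152  6.26043541] 0.03165488826568014
```

Emit:
arm_command:
  deltas:
    - {"translation":[0,0,-0.04],"turn":[0,0,0]}
    - {"translation":[0,0,-0.08],"turn":[0,0,0]}
    - {"translation":[0,0,-0.12],"turn":[0,0,0]}

```text
time_s: 7.05
ee_pos: [0.5734, 0.0354, 0.0583]
eef_rot: [1.696, 1.569, -0.14]
force: [3.1, -1.1, 6.1]
grip_width: 0.032
```

```bash
cat >> chk.py <<'E'
im=snap('wrist','k%d'%(o['time_s']*100))
cv2.imwrite('pics/zz%d.png'%(o['time_s']*100),cv2.resize(im[:,:,::-1][80:340,130:390],(780,780))[:600])
E
python3 chk.py; ls -t pics|head -1
```

```text
[0.5734029  0.03541938 0.05829443] [-0.0008  0.0593  0.0583] 7.05 [ 3.11211302 -1.06616098  6.05047677] 0.0320374373198417
zz705.png
```

View pics/zz705.png

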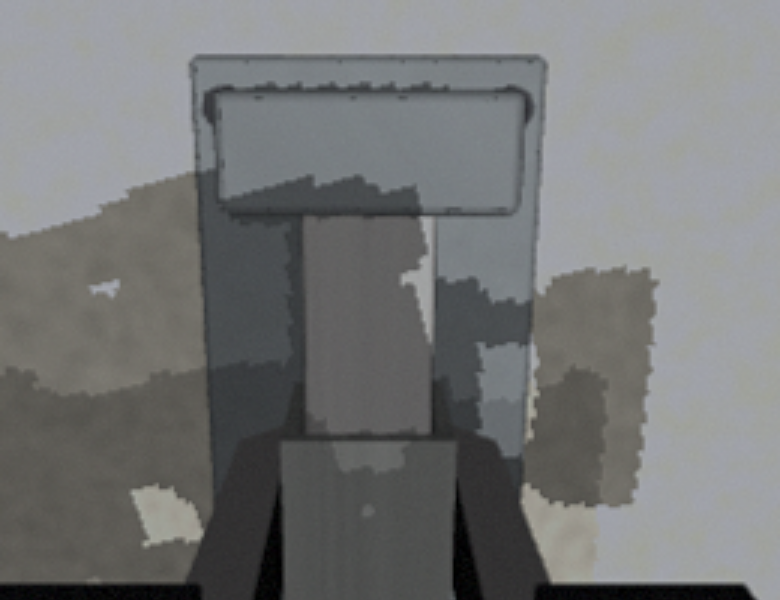

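Emit:
arm_command:
  deltas:
    - {"translation":[0,0,-0.03],"turn":[0,0,0]}
    - {"translation":[0,0,-0.06],"turn":[0,0,0]}
    - {"translation":[0,0,-0.08],"turn":[0,0,0]}

```text
time_s: 7.35
ee_pos: [0.5739, 0.0373, 0.0583]
eef_rot: [1.686, 1.569, -0.15]
force: [3.5, -2.3, 6.1]
grip_width: 0.032
```

```bash
python3 chk.py; ls -t pics|head -1
```

```text
[0.5739064  0.03733834 0.05828698] [-0.0008  0.0613  0.0583] 7.35 [ 3.50074001 -2.2888792   6.12135579] 0.03198028369032935
zz735.png
```

Emit:
arm_command:
  deltas:
    - {"translation":[0,0,-0.03],"turn":[0,0,0]}
    - {"translation":[0,0,-0.06],"turn":[0,0,0]}
    - {"translation":[0,0,-0.08],"turn":[0,0,0]}

```text
time_s: 7.65
ee_pos: [0.5742, 0.0383, 0.0582]
eef_rot: [0.789, 1.569, -1.047]
force: [0.6, -12.5, 7.0]
grip_width: 0.0321
```

```bash
python3 chk.py; ls -t pics|head -1
```

```text
[0.57416141 0.03831509 0.0582291 ] [-0.0008  0.0623  0.0582] 7.65 [  0.57191914 -12.49535874   7.03037206] 0.03206881747098529
zz765.png
```

Force along y jumped to 12.5 N at about 31 mm of travel, so the button is most likely locked. I'll back off slightly and release.

Emit:
arm_command:
  deltas:
    - {"translation":[0,0,0.04],"turn":[0,0,0]}
    - {"translation":[0,0,0.05],"turn":[0,0,0]}

```text
time_s: 7.87
ee_pos: [0.574, 0.0378, 0.0583]
eef_rot: [1.658, 1.569, -0.177]
force: [3.9, -2.1, 5.6]
grip_width: 0.0318
```

Emit:
arm_command:
  deltas:
    - {"translation":[0,0,0],"turn":[0,0,0]}
    - {"translation":[0,0,0],"turn":[0,0,0]}
    - {"translation":[0,0,0],"turn":[0,0,0]}
    - {"translation":[0,0,0],"turn":[0,0,0]}
    - {"translation":[0,0,0],"turn":[0,0,0]}
    - {"translation":[0,0,0],"turn":[0,0,0]}
  gripper: 94

```text
time_s: 8.37
ee_pos: [0.5733, 0.0383, 0.0574]
eef_rot: [-1.339, 1.57, 3.109]
force: [-0.0, 0.1, 0.2]
grip_width: 0.0683
```

```bash
python3 chk.py; ls -t pics|head -1
```

```text
[0.57325192 0.03827813 0.05744829] [-0.0017  0.062   0.0574] 8.3667 [-0.00802774  0.05055719  0.20066073] 0.06834901010280406
zz836.png
```

```bash
python3 - <<'E'
from h import *
print(delta(c2w(0,.062,.06),downR(CY)),delta(c2w(0.0,.062,.13),downR(CY)),delta(c2w(0.09,.05,.15),downR(CY)))
E
```

```text
(array([-0.1  ,  0.066,  0.001]), array([0.015, 0.   , 0.003])) (array([-2.9e+00,  6.5e-02,  1.0e-03]), array([0.015, 0.   , 0.003])) (array([-3.701,  3.664,  0.486]), array([0.015, 0.   , 0.003]))
```

View pics/zz836.png

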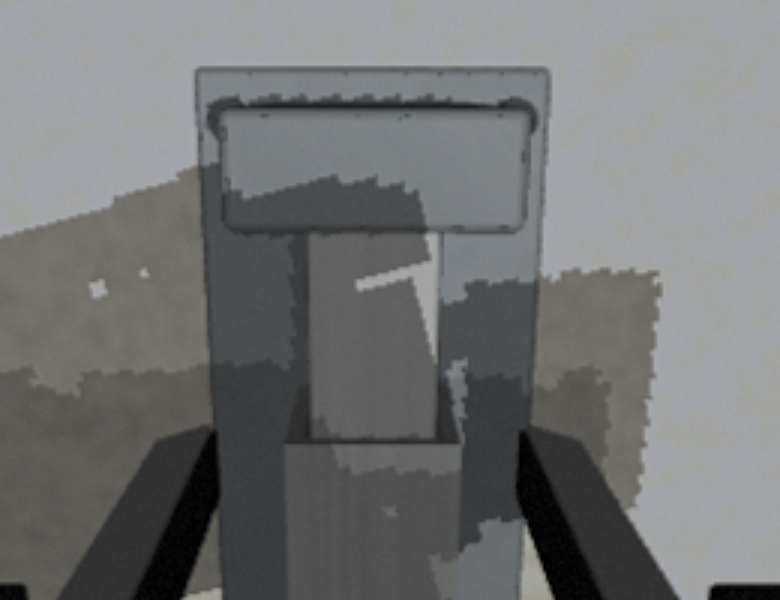

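Emit:
arm_command:
  deltas:
    - {"translation":[-1.5,0.06,0],"turn":[0,0,0]}
    - {"translation":[-3.0,0.06,0],"turn":[0,0,0]}
    - {"translation":[-3.7,0.06,0],"turn":[0,0,0]}
    - {"translation":[-4.0,1.5,0.4],"turn":[0,0,0]}
    - {"translation":[-4.0,3.0,0.8],"turn":[0,0,0]}
    - {"translation":[-4.0,4.0,1.2],"turn":[0,0,0]}
    - {"translation":[-4.0,4.0,1.2],"turn":[0,0,0]}
    - {"translation":[-4.0,4.0,1.2],"turn":[0,0,0]}

```text
time_s: 9.08
ee_pos: [0.6622, -0.0175, 0.1566]
eef_rot: [-1.438, 1.57, 3.009]
force: [-0.8, 0.5, 0.7]
grip_width: 0.0939
```

```bash
python3 - <<'E'
from h import *
p,r,o=tool(); print(p,w2c(p),o['time_s'],o['force'])
c=cal('wrist'); np.save('c4.npy',np.array([*c[1],*c[2]]))
im=snap('wrist','w10')
for P in [c2w(-.016,.055+.029,.076),c2w(.016,.055+.029,.076),c2w(-.012,.122,.072),c2w(.022,.03,.06),c2w(.0425,.15,.008),c2w(.0425,-.15,.008)]: print(proj('wrist',P)[0].round(1))
cv2.imwrite('pics/z11.png',cv2.resize(im[:,:,::-1][60:260,60:320],(780,600)))
E
```

```text
[ 0.66215194 -0.01754836  0.1566127 ] [0.09873981 0.03151622 0.1566127 ] 9.0833 [-0.75371041  0.51876675  0.70053242]
[118.3 147.9]
[156. 148.]
[119.3 101. ]
[173.1 202.5]
[197.9  74. ]
[210.  320.5]
```

View pics/z11.png

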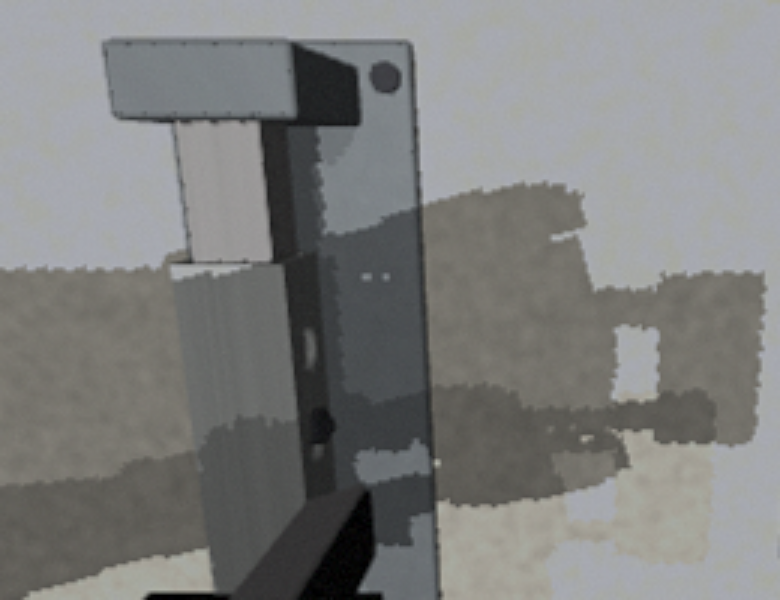

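```bash
python3 - <<'E'
from h import *
a=np.load('c4.npy'); cw=(cal('wrist')[0],a[:3],a[3:])
c,s=np.cos(CY),np.sin(CY); Rc=np.array([[c,-s,0],[s,c,0],[0,0,1]]); cp=c2w(-.0006,0,0)
for uv in [(308,347),(320,425),(318,452),(335,425),(284,262),(315,255)]:
    uv=np.array(uv)/3+[60,60]
    d=Rc.T@Rm(cw[2])@np.linalg.inv(cw[0])@np.r_[uv,1]; o=Rc.T@(cw[1]-cp)
    print(uv,(o+d*(.016-o[0])/d[0]).round(4),(o+d*(.022-o[0])/d[0]).round(4))
im=cv2.imread('pics/w10.png'); cv2.imwrite('pics/z12.png',cv2.resize(im[140:225,140:195],None,fx=10,fy=7,interpolation=cv2.INTER_CUBIC))
im=cv2.imread('pics/w1.png'); cv2.imwrite('pics/z13.png',cv2.resize(im[115:215,170:225],None,fx=10,fy=6,interpolation=cv2.INTER_CUBIC))
E
```

```text
[162.66666667 175.66666667] [0.016  0.056  0.0607] [0.022  0.0602 0.0792]
[166.66666667 201.66666667] [0.016  0.0291 0.0558] [0.022  0.0352 0.0747]
[166.         210.66666667] [0.016  0.0214 0.0602] [0.022  0.0281 0.0788]
[171.66666667 201.66666667] [0.016  0.0238 0.0396] [0.022  0.0303 0.0596]
[154.66666667 147.33333333] [0.016  0.0839 0.075 ] [0.022  0.0862 0.0924]
[165. 145.] [0.016  0.0825 0.0457] [0.022  0.0848 0.0653]
```

View pics/z12.png

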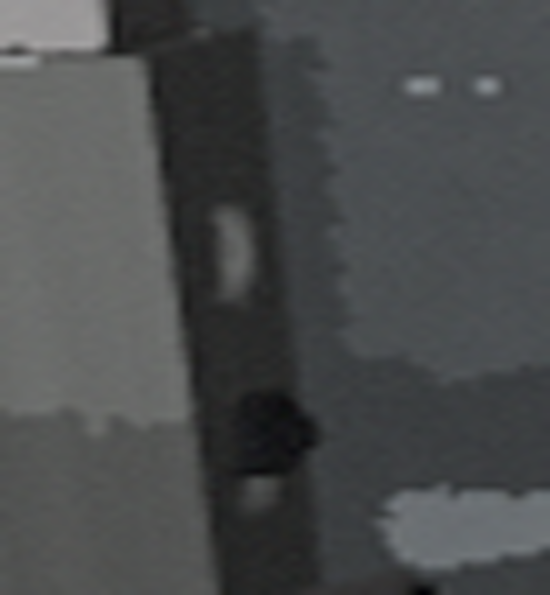

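View pics/z13.png

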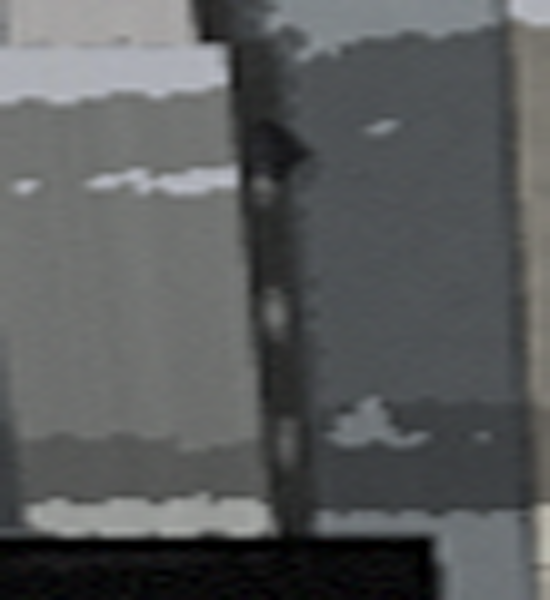

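The button tip at pixel (171.7,201.7) works out to carrier (22, 30, 60) mm, so it is fully out in the second hole. Sleeve y is about +28 mm. Next is the long module.

```bash
python3 - <<'E'
from h import *
print(delta([.455,.300,.20],downR(.498)))
E
```

```text
(array([ -1.711, -11.299, -10.064]), array([-8.745e+00, -5.000e-03,  1.400e-02]))
```

Emit:
arm_command:
  deltas:
    - {"translation":[-1.7,-11.3,-10.06],"turn":[-8.75,0,0]}
    - {"translation":[-1.7,-11.3,-10.06],"turn":[-8.75,0,0]}
    - {"translation":[-1.7,-11.3,-10.06],"turn":[-8.75,0,0]}
    - {"translation":[-1.7,-11.3,-10.06],"turn":[-8.75,0,0]}
    - {"translation":[-1.7,-11.3,-10.06],"turn":[-8.75,0,0]}
    - {"translation":[-1.7,-11.3,-10.06],"turn":[-8.75,0,0]}
    - {"translation":[-1.7,-11.3,-10.06],"turn":[-8.75,0,0]}
    - {"translation":[-1.7,-11.3,-10.06],"turn":[-8.75,0,0]}
    - {"translation":[-1.7,-11.3,-10.06],"turn":[-8.75,0,0]}
    - {"translation":[-1.7,-11.3,-10.06],"turn":[-8.75,0,0]}
    - {"translation":[-1.7,-11.3,-10.06],"turn":[-8.75,0,0]}
    - {"translation":[-1.7,-11.3,-10.06],"turn":[-8.75,0,0]}

```text
time_s: 10.13
ee_pos: [0.4547, 0.2996, 0.2002]
eef_rot: [0.527, 1.571, -0.543]
force: [0.4, -0.2, -0.3]
grip_width: 0.094
```

```bash
python3 - <<'E'
from h import *
p,r,o=tool(); print(p,o['time_s'],o['force'],o['qpos'])
c=cal('wrist'); np.save('c5.npy',np.array([*c[1],*c[2]]))
im=snap('wrist','w11')
print([(np.round(d['at'],1).tolist(),round(d['score'],2)) for d in models.mark_of('module_grip','wrist')])
cv2.imwrite('pics/z14.png',cv2.resize(im[:,:,::-1][90:290,120:380],(780,600)))
E
```

```text
[0.45465328 0.2996268  0.20017561] 10.1333 [ 0.41403858 -0.24216105 -0.30183844] [ 5.15507380e-01  3.08408149e-01  1.56782540e+00 -1.88375309e-04
  1.26525818e+00  1.53336693e-02]
[([132.0, 161.9], 0.88), ([252.0, 176.8], 0.7), ([337.7, 234.4], 0.67)]
```

View pics/z14.png

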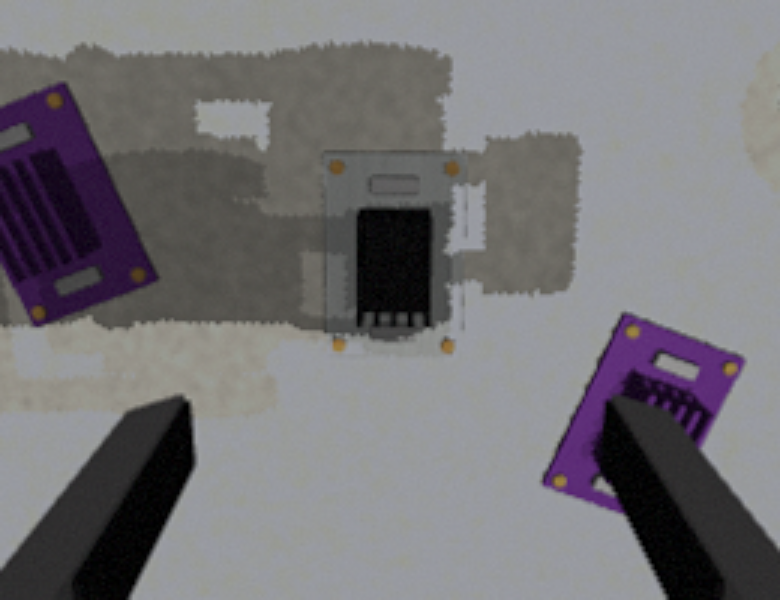

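```bash
python3 - <<'E'
from h import *
f=lambda q:np.array(q)/3+[120,90]
P=toplane('wrist',f([(323,152),(467,152),(463,355),(327,355)]),.004); print(P.round(4))
print('c',P.mean(0))
H=toplane('wrist',f([(357,209),(431,209),(431,311),(357,311)]),.032); print(H.round(4)); print(H.mean(0))
S=toplane('wrist',f([(337,167),(452,169),(448,346),(339,346)]),.004); print('screws',S.round(4),S.mean(0))
for a,b in [(P[3],P[0]),(P[2],P[1]),(S[3],S[0]),(S[2],S[1]),(H[3],H[0]),(H[2],H[1])]:
    d=b-a; print(np.arctan2(-d[0],d[1]).round(4),np.linalg.norm(d).round(4))
E
```

```text
[[0.407  0.3249 0.004 ]
 [0.4595 0.3535 0.004 ]
 [0.5024 0.2753 0.004 ]
 [0.4493 0.2464 0.004 ]]
c [0.45451608 0.3000206  0.004     ]
[[0.4294 0.3154 0.032 ]
 [0.4547 0.3292 0.032 ]
 [0.4749 0.293  0.032 ]
 [0.4487 0.2788 0.032 ]]
[0.45190281 0.30409472 0.032     ]
screws [[0.4149 0.3222 0.004 ]
 [0.4575 0.3444 0.004 ]
 [0.4944 0.2758 0.004 ]
 [0.452  0.2527 0.004 ]] [0.45470244 0.29877117 0.004     ]
0.4937 0.0892
0.5016 0.0892
0.4896 0.0788
0.4938 0.078
0.485 0.0414
0.5096 0.0414
```

```bash
python3 - <<'E'
from h import *
print(delta([.4545,.2995,.026],downR(.495)))
E
```

```text
(array([ 6.957, -0.019, -0.049]), array([0.032, 0.002, 0.003]))
```

Emit:
arm_command:
  deltas:
    - {"translation":[1.6,-0.02,-0.04],"turn":[0.03,0,0]}
    - {"translation":[3.2,-0.02,-0.04],"turn":[0.03,0,0]}
    - {"translation":[4.8,-0.02,-0.04],"turn":[0.03,0,0]}
    - {"translation":[6.0,-0.02,-0.04],"turn":[0.03,0,0]}
    - {"translation":[6.6,-0.02,-0.04],"turn":[0.03,0,0]}
    - {"translation":[6.88,-0.02,-0.04],"turn":[0.03,0,0]}
    - {"translation":[6.88,-0.02,-0.04],"turn":[0.03,0,0]}
    - {"translation":[6.88,-0.02,-0.04],"turn":[0.03,0,0]}
    - {"translation":[6.88,-0.02,-0.04],"turn":[0.03,0,0]}
  gripper: 60

```text
time_s: 10.98
ee_pos: [0.4552, 0.3004, 0.0295]
eef_rot: [1.587, 1.569, 0.511]
force: [0.0, -0.1, 0.1]
grip_width: 0.0598
```

```bash
python3 chk.py; ls -t pics|head -1
```

```text
[0.45521525 0.30038103 0.02949065] [-0.1845  0.2839  0.0295] 10.9833 [ 0.04180805 -0.07579724  0.12735023] 0.05984689499741177
zz1098.png
```

View pics/zz1098.png

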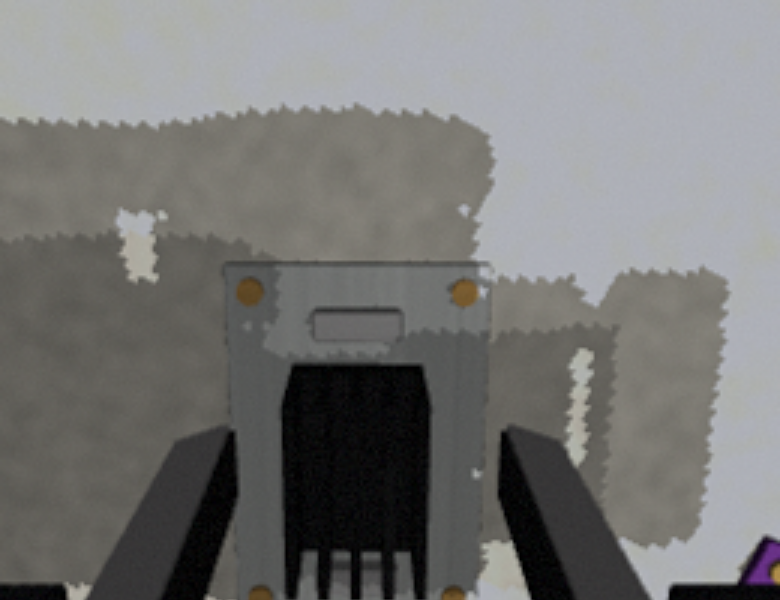

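Emit:
arm_command:
  deltas:
    - {"translation":[0.05,-0.07,0],"turn":[0,0,0]}
    - {"translation":[0.05,-0.07,0],"turn":[0,0,0]}
    - {"translation":[0.05,-0.07,0],"turn":[0,0,0]}
    - {"translation":[0.05,-0.07,0],"turn":[0,0,0]}

```text
time_s: 11.37
ee_pos: [0.4528, 0.2996, 0.0271]
eef_rot: [1.625, 1.57, 0.55]
force: [-1.3, 0.6, -1.0]
grip_width: 0.06
```

```bash
python3 chk.py; ls -t pics|head -1
```

```text
[0.45279106 0.29960034 0.02707977] [-0.1866  0.2825  0.0271] 11.3667 [-1.2502386   0.57724808 -0.99119709] 0.05995241290903911
zz1136.png
```

Emit:
arm_command:
  deltas:
    - {"translation":[0,0,0],"turn":[0,0,0]}
    - {"translation":[0,0,0],"turn":[0,0,0]}
    - {"translation":[0,0,0],"turn":[0,0,0]}
    - {"translation":[0,0,0],"turn":[0,0,0]}
    - {"translation":[0,0,0],"turn":[0,0,0]}
    - {"translation":[0,0,0],"turn":[0,0,0]}
    - {"translation":[0,0,0],"turn":[0,0,0]}
    - {"translation":[0,0,0],"turn":[0,0,0]}
  gripper: 20
  force: 30

```text
time_s: 12.08
ee_pos: [0.4528, 0.2996, 0.0268]
eef_rot: [1.892, 1.571, 0.818]
force: [1.1, 0.1, -0.1]
grip_width: 0.0299
```

```bash
python3 chk.py; ls -t pics|head -1
```

```text
[0.45277481 0.29955732 0.02683197] [-0.1866  0.2824  0.0268] 12.0833 [ 1.09519468  0.07078095 -0.09597337] 0.029923913174697434
zz1208.png
```

Emit:
arm_command:
  deltas:
    - {"translation":[-1.5,0,0],"turn":[0,0,0]}
    - {"translation":[-3.0,0,0],"turn":[0,0,0]}
    - {"translation":[-4.5,0,0],"turn":[0,0,0]}
    - {"translation":[-6.0,0,0],"turn":[0,0,0]}
    - {"translation":[-7.0,0,0],"turn":[0,0,0]}
    - {"translation":[-7.0,0,0],"turn":[0,0,0]}

```text
time_s: 12.63
ee_pos: [0.4541, 0.3004, 0.2072]
eef_rot: [1.598, 1.563, 0.523]
force: [0.1, 0.7, -2.3]
grip_width: 0.0298
```

```bash
python3 chk.py; python3 - <<'E'
from h import *
print(delta(c2w(-.0006,-.0755,.18),downR(CY)), c2w(-.0006,-.0755,.18))
E
ls -t pics|head -1
```

```text
[0.4541225  0.30035031 0.20724909] [-0.1855  0.2835  0.2072] 12.6333 [ 0.11176062  0.67349346 -2.25625148] 0.02982448455531716
(array([ 0.935, -4.535, 15.496]), array([ 8.734, -0.019, -0.044])) [ 0.5381741  -0.09468695  0.18      ]
zz1263.png
```

Emit:
arm_command:
  deltas:
    - {"translation":[0.9,-4.53,15.5],"turn":[8.73,0,0]}
    - {"translation":[0.9,-4.53,15.5],"turn":[8.73,0,0]}
    - {"translation":[0.9,-4.53,15.5],"turn":[8.73,0,0]}
    - {"translation":[0.9,-4.53,15.5],"turn":[8.73,0,0]}
    - {"translation":[0.9,-4.53,15.5],"turn":[8.73,0,0]}
    - {"translation":[0.9,-4.53,15.5],"turn":[8.73,0,0]}
    - {"translation":[0.9,-4.53,15.5],"turn":[8.73,0,0]}
    - {"translation":[0.9,-4.53,15.5],"turn":[8.73,0,0]}
    - {"translation":[0.9,-4.53,15.5],"turn":[8.73,0,0]}
    - {"translation":[0.9,-4.53,15.5],"turn":[8.73,0,0]}
    - {"translation":[0.9,-4.53,15.5],"turn":[8.73,0,0]}
    - {"translation":[0.9,-4.53,15.5],"turn":[8.73,0,0]}

```text
time_s: 13.68
ee_pos: [0.5368, -0.0962, 0.1769]
eef_rot: [-1.579, 1.567, 2.866]
force: [-0.2, 1.4, -3.6]
grip_width: 0.0299
```

```bash
python3 - <<'E'
from h import *
p,r,o=tool(); print(p,w2c(p),o['time_s'],o['force'],o['grip_width'])
print(delta(c2w(-.0006,-.0755,.18),downR(CY)))
c=cal('wrist'); np.save('c6.npy',np.array([*c[1],*c[2]]))
im=snap('wrist','w12')
cv2.imwrite('pics/z15.png',cv2.resize(im[:,:,::-1][60:320,130:390],(780,780))[:600])
E
```

```text
[ 0.53678778 -0.09617526  0.17692112] [-0.00154632 -0.07730039  0.17692112] 13.6833 [-0.22454871  1.3795626  -3.63946609] 0.029928907604369708
(array([-0.123,  0.037, -0.072]), array([-0.026, -0.   ,  0.044]))
```

View pics/w12.png

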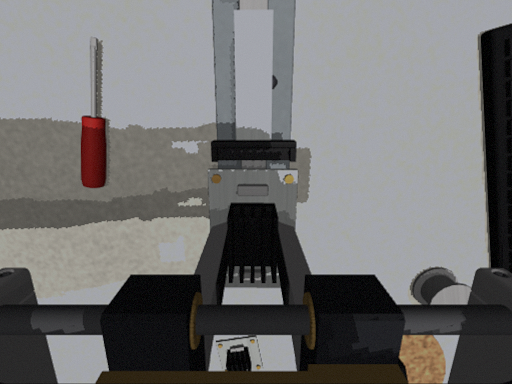

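View pics/z15.png

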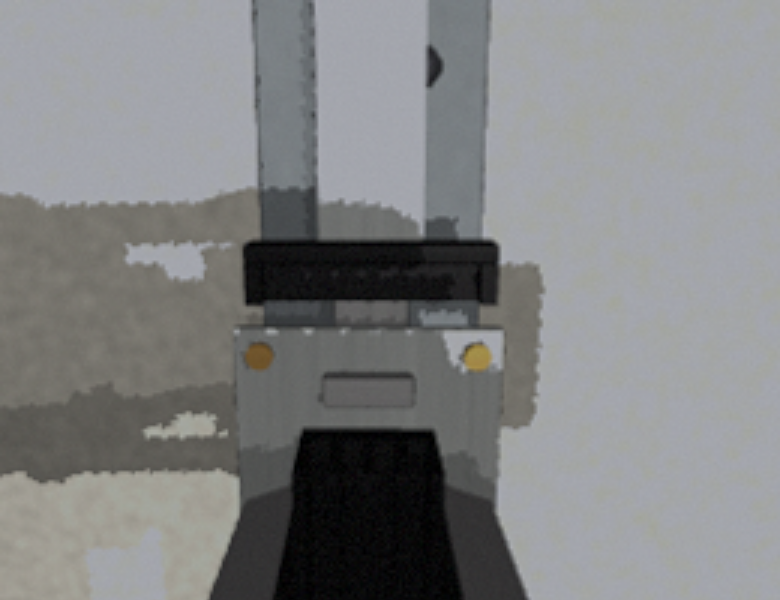

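```bash
python3 - <<'E'
from h import *
a=np.load('c6.npy'); cw=(cal('wrist')[0],a[:3],a[3:])
f=lambda q:np.array(q)/3+[130,60]
p=np.array([.53678778,-.09617526,.17692112])
zt=p[2]-.0268+.004
print('TCP',w2c(p))
for q in toplane('wrist',f([(233,328),(503,328)]),zt,cw): print('plate edge',w2c(q).round(4))
for q in toplane('wrist',f([(265,262),(478,262),(246,303),(498,303),(246,242),(498,242)]),.088,cw): print('jaw',w2c(q).round(4))
for q in toplane('wrist',f([(318,50),(427,50)]),.076,cw): print('sleeve',w2c(q).round(4))
E
```

```text
TCP [-0.00154632 -0.07730039  0.17692112]
plate edge [-0.0312 -0.0317  0.1541]
plate edge [ 0.028  -0.0318  0.1541]
jaw [-0.0317 -0.0257  0.088 ]
jaw [ 0.0305 -0.0257  0.088 ]
jaw [-0.0378 -0.0377  0.088 ]
jaw [ 0.0368 -0.0378  0.088 ]
jaw [-0.037  -0.0199  0.088 ]
jaw [ 0.0361 -0.02    0.088 ]
sleeve [-0.0159  0.0332  0.076 ]
sleeve [0.0153 0.0331 0.076 ]
```

Emit:
arm_command:
  deltas:
    - {"translation":[0.8,0.03,-0.04],"turn":[0,0,0]}
    - {"translation":[1.6,0.03,-0.04],"turn":[0,0,0]}
    - {"translation":[2.2,0.03,-0.04],"turn":[0,0,0]}
    - {"translation":[2.3,0.03,-0.04],"turn":[0,0,0]}
    - {"translation":[2.3,0.03,-0.04],"turn":[0,0,0]}
    - {"translation":[2.3,0.03,-0.04],"turn":[0,0,0]}
    - {"translation":[2.3,0.03,-0.04],"turn":[0,0,0]}

```text
time_s: 14.32
ee_pos: [0.5391, -0.094, 0.1229]
eef_rot: [1.634, 1.569, -0.201]
force: [-0.8, 0.5, -2.2]
grip_width: 0.0298
```

```bash
python3 - <<'E'
from h import *
p,r,o=tool(); print(p,w2c(p),o['time_s'],o['force'],o['grip_width'])
print(delta(c2w(-.0005,-.0757,.106),downR(CY)))
c=cal('wrist'); np.save('c7.npy',np.array([*c[1],*c[2]]))
im=snap('wrist','w13')
cv2.imwrite('pics/z16.png',cv2.resize(im[:,:,::-1][60:260,130:390],(780,600)))
E
```

```text
[ 0.53907024 -0.09404748  0.12285328] [ 9.65286795e-05 -7.46474451e-02  1.22853280e-01] 14.3167 [-0.78935277  0.47145374 -2.20895368] 0.029821996443115527
(array([ 0.674, -0.025,  0.042]), array([ 0.011, -0.001, -0.017]))
```

View pics/z16.png

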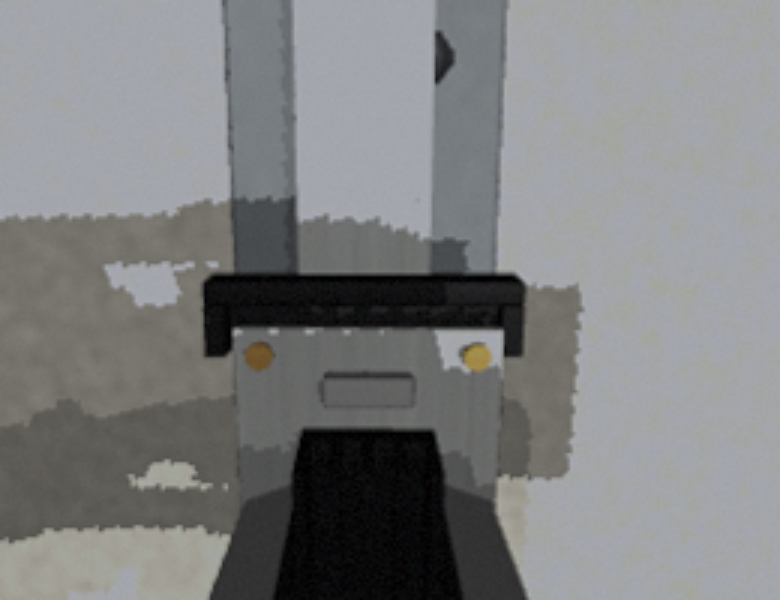

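```bash
python3 - <<'E'
from h import *
a=np.load('c7.npy'); cw=(cal('wrist')[0],a[:3],a[3:])
f=lambda q:np.array(q)/3+[130,60]
zt=.12285-.0268+.004
for q in toplane('wrist',f([(233,328),(503,328)]),zt,cw): print('plate edge',w2c(q).round(4))
for q in toplane('wrist',f([(231,303),(503,303),(205,356),(523,356),(204,276),(524,276)]),.088,cw): print('jaw',w2c(q).round(4))
E
```

```text
plate edge [-0.0295 -0.0291  0.1   ]
plate edge [ 0.0297 -0.0291  0.1   ]
jaw [-0.0316 -0.0257  0.088 ]
jaw [ 0.0314 -0.0257  0.088 ]
jaw [-0.0383 -0.0383  0.088 ]
jaw [ 0.0367 -0.0383  0.088 ]
jaw [-0.0376 -0.0195  0.088 ]
jaw [ 0.036  -0.0194  0.088 ]
```

Emit:
arm_command:
  deltas:
    - {"translation":[0.1,-0.02,0.035],"turn":[0,0,0]}
    - {"translation":[0.2,-0.02,0.035],"turn":[0,0,0]}
    - {"translation":[0.35,-0.02,0.035],"turn":[0,0,0]}
    - {"translation":[0.5,-0.02,0.035],"turn":[0,0,0]}
    - {"translation":[0.6,-0.02,0.035],"turn":[0,0,0]}
    - {"translation":[0.62,-0.02,0.035],"turn":[0,0,0]}
    - {"translation":[0.62,-0.02,0.035],"turn":[0,0,0]}

```text
time_s: 14.95
ee_pos: [0.5378, -0.0951, 0.1067]
eef_rot: [-1.387, 1.571, 3.06]
force: [-4.8, 1.6, 6.5]
grip_width: 0.0296
```

```bash
python3 - <<'E'
from h import *
p,r,o=tool(); print(p,w2c(p),o['time_s'],o['force'],o['grip_width'])
c=cal('wrist'); np.save('c8.npy',np.array([*c[1],*c[2]]))
im=snap('wrist','w14')
cv2.imwrite('pics/z17.png',cv2.resize(im[:,:,::-1][60:260,130:390],(780,600)))
E
```

```text
[ 0.53783634 -0.09507326  0.10673519] [-0.00082432 -0.07596151  0.10673519] 14.95 [-4.8206905   1.5519199   6.48831304] 0.029637793562256032
```

View pics/z17.png

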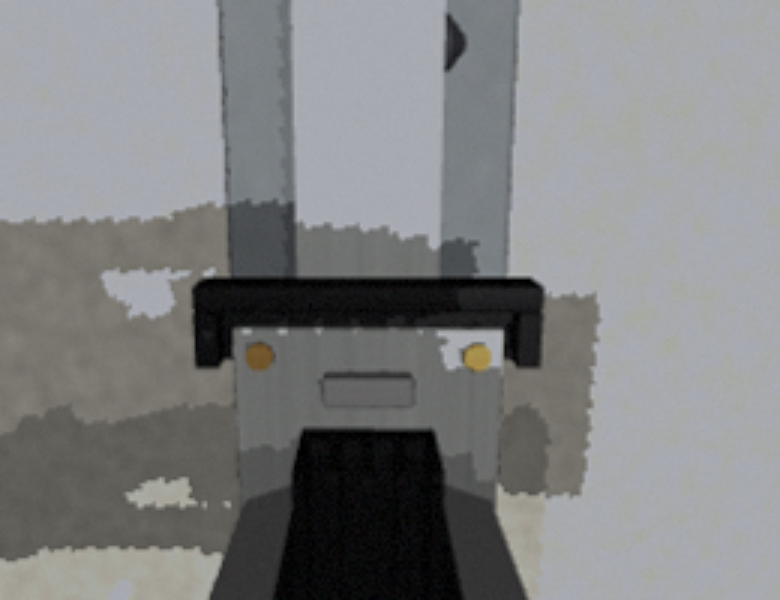

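The module is between the lips (plate 233–503, side lips about 220–518), and the 6.5 N upward force shows it resting on the ledges. Releasing.

Emit:
arm_command:
  deltas:
    - {"translation":[0,0,0],"turn":[0,0,0]}
    - {"translation":[0,0,0],"turn":[0,0,0]}
    - {"translation":[0,0,0],"turn":[0,0,0]}
    - {"translation":[0,0,0],"turn":[0,0,0]}
  gripper: 46

```text
time_s: 15.33
ee_pos: [0.538, -0.0951, 0.1063]
eef_rot: [1.602, 1.571, -0.235]
force: [0.1, 0.7, 1.3]
grip_width: 0.0458
```

Emit:
arm_command:
  deltas:
    - {"translation":[-0.5,0,0],"turn":[0,0,0]}
    - {"translation":[-1.2,0,0],"turn":[0,0,0]}
    - {"translation":[-2.0,0,0],"turn":[0,0,0]}
    - {"translation":[-3.0,0,0],"turn":[0,0,0]}
    - {"translation":[-4.0,0,0],"turn":[0,0,0]}
    - {"translation":[-5.0,0,0],"turn":[0,0,0]}
    - {"translation":[-5.0,0,0],"turn":[0,0,0]}
    - {"translation":[-5.0,0,0],"turn":[0,0,0]}

```text
time_s: 16.0
ee_pos: [0.5383, -0.0952, 0.2322]
eef_rot: [1.605, 1.568, -0.232]
force: [0.0, -0.1, -1.1]
grip_width: 0.0463
```

```bash
python3 - <<'E'
from h import *
p,r,o=tool(); print(p,w2c(p),o['time_s'],o['force'],o['grip_width'])
c=cal('wrist'); np.save('c9.npy',np.array([*c[1],*c[2]]))
im=snap('wrist','w15'); snap('side','side1'); snap('scene','scene1')
cv2.imwrite('pics/z18.png',cv2.resize(im[:,:,::-1][60:260,130:390],(780,600)))
E
```

```text
[ 0.53829616 -0.09517332  0.2322465 ] [-0.00035438 -0.07593718  0.2322465 ] 16.0 [ 0.04149833 -0.05086686 -1.11212302] 0.046296826133275674
```

View pics/z18.png

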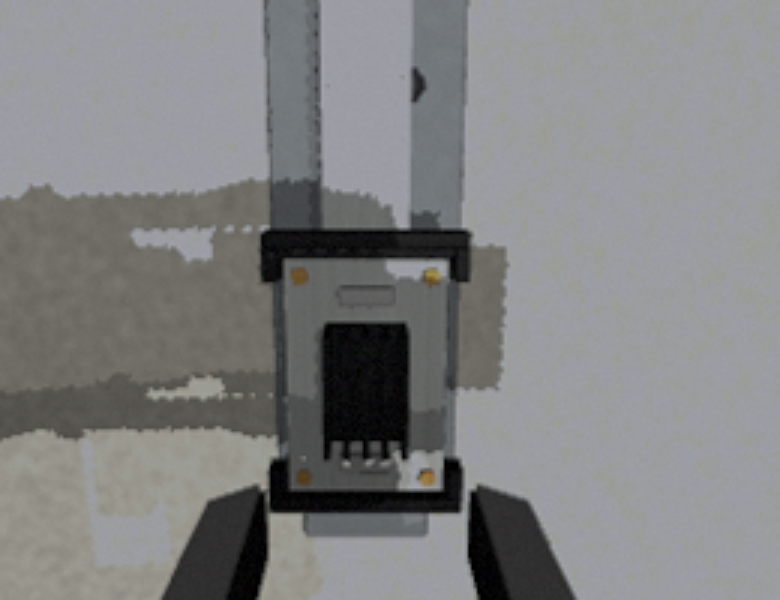

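View pics/side1.png

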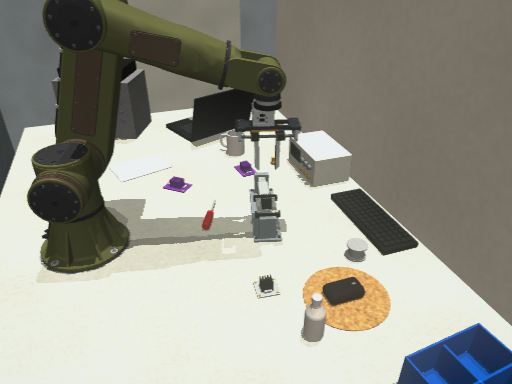

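```bash
python3 - <<'E'
from h import *
a=np.load('c9.npy'); cw=(cal('wrist')[0],a[:3],a[3:])
f=lambda q:np.array(q)/3+[130,60]
Q=np.array([w2c(q) for q in toplane('wrist',f([(284,258),(450,258),(445,490),(290,490)]),.084,cw)]); print(Q.round(4),Q.mean(0))
S=np.array([w2c(q) for q in toplane('wrist',f([(299,276),(432,276),(428,478),(303,478)]),.084,cw)]); print(S.round(4),S.mean(0))
print([w2c(q).round(4) for q in toplane('wrist',f([(425,84)]),.060,cw)])
E
```

```text
[[-0.0301 -0.0304  0.084 ]
 [ 0.0299 -0.0304  0.084 ]
 [ 0.0305 -0.1205  0.084 ]
 [-0.0301 -0.1205  0.084 ]] [ 5.49954906e-05 -7.54526153e-02  8.40000000e-02]
[[-0.0248 -0.0369  0.084 ]
 [ 0.0235 -0.0369  0.084 ]
 [ 0.0237 -0.1155  0.084 ]
 [-0.0249 -0.1155  0.084 ]] [-0.00060995 -0.07618858  0.084     ]
[array([0.0213, 0.0304, 0.06  ])]
```

Assuming the plate top at 84 mm, its corners measure 60 × 90 mm, centred at carrier (0.0, −75.5) mm, so it is flat and down on the ledges. The button tip is at x ≈ 21.3 mm. Handing in.

```bash
python3 -c "
from station import ctrl
print(ctrl.hand_in(), ctrl.get_obs()['time_s'])"
```

```text
the job is handed in; nothing more can be done
the job is handed in; nothing more can be done
```

The job is handed in at about 16 s of the 54 s allowed. The button is out in the next hole, and the long module lies on both ledges. `hand_in` reports no verdict, so this rests on my own checks.

**What I did**
- **Sleeve:** I squeezed the button flush and slid the sleeve outwards about 31 mm. I lowered the grip to 10 N for the last part so it would slip rather than force the button. When it locked, the wrist force read 12.5 N along the rail; I backed off and let go.
- **Module:** I gripped the long module by its heat sink, laid it between the jaws until the ledges pushed back with about 6.5 N, let go and lifted clear.

**Last checks**
- **Button:** the tip measures x ≈ 21.3 mm and y ≈ 30 mm in the carrier frame, so it is fully out. Sleeve y is about +28 mm.
- **Module position:** the plate corners put its centre at carrier (0.0, −75.5) mm; the four screws put it at (−0.6, −76.2) mm. Both are well inside the limits.
- **Module height and tilt:** taking the plate top at 84 mm, the measured plate size is 60 × 90 mm, which fits it lying flat and right down.
- **Robot and bystanders:** the gripper touches nothing. In the final side picture the other things look unmoved; I did not measure them.

**Disagreements:**
- From the picture before the move I estimated 34–35 mm between the first two holes; the button locked after about 31 mm.
- The jaw lips measure about 97 mm apart, against the stated 95 mm or so.

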